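# Switch on three cordless lamps for the burn-in

### The job

Start the burn-in of the porcelain lamps by switching them on in this order: first the round lamp, then the six-sided one, then the square one. Press the brass cap on top of each lightly with the fingertips, a little over half-way down into the lamp, where it stays by itself. Do not shove, tip or lift the lamps, leave the three-sided lamp off, and leave everything else where it stands.

Things in the scene. Friction and masses are not known exactly. Their poses are not given: they have to be found in the camera images.
- lamp_round: the round (a smooth cone) cordless table lamp: white porcelain shade that tapers upward, on a dark wood foot plate of the same outline that is a little wider than the shade, loose on the table and upright, about 0.75 kg, 100 mm in diameter at the foot (through the corners, where it has them), shade top 85 mm above the table; origin at the centre of its underside, z up
- cap_round_top (a point): centre of the flat top of the brass push-cap on the round (a smooth cone) lamp: an upright cylinder 30 mm in diameter on the lamp's axis, its top 115 mm above the table while up; the point moves with the cap
- cap_round (a joint): how far that cap is pushed down into the round (a smooth cone) lamp, in m: 0 = up (off, as at the start), 0.018 = end of travel; the lamp is on from 0.008. It takes about 3 N, has no spring, and stays where it is left; beyond the end of its travel it is a rigid stop. The lamp is damaged by more than 20 N
- lamp_six: the six-sided (hexagonal) cordless table lamp: white porcelain shade that tapers upward, on a dark wood foot plate of the same outline that is a little wider than the shade, loose on the table and upright, about 0.75 kg, 106 mm in diameter at the foot (through the corners, where it has them), shade top 105 mm above the table; origin at the centre of its underside, z up
- cap_six_top (a point): centre of the flat top of the brass push-cap on the six-sided (hexagonal) lamp: an upright cylinder 30 mm in diameter on the lamp's axis, its top 135 mm above the table while up; the point moves with the cap
- cap_six (a joint): how far that cap is pushed down into the six-sided (hexagonal) lamp, in m: 0 = up (off, as at the start), 0.018 = end of travel; the lamp is on from 0.008. It takes about 3 N, has no spring, and stays where it is left; beyond the end of its travel it is a rigid stop. The lamp is damaged by more than 20 N
- lamp_square: the square (four-sided) cordless table lamp: white porcelain shade that tapers upward, on a dark wood foot plate of the same outline that is a little wider than the shade, loose on the table and upright, about 0.75 kg, 118 mm in diameter at the foot (through the corners, where it has them), shade top 120 mm above the table; origin at the centre of its underside, z up
- cap_square_top (a point): centre of the flat top of the brass push-cap on the square (four-sided) lamp: an upright cylinder 30 mm in diameter on the lamp's axis, its top 150 mm above the table while up; the point moves with the cap
- cap_square (a joint): how far that cap is pushed down into the square (four-sided) lamp, in m: 0 = up (off, as at the start), 0.018 = end of travel; the lamp is on from 0.008. It takes about 3 N, has no spring, and stays where it is left; beyond the end of its travel it is a rigid stop. The lamp is damaged by more than 20 N
- lamp_three: the three-sided (triangular) cordless table lamp: white porcelain shade that tapers upward, on a dark wood foot plate of the same outline that is a little wider than the shade, loose on the table and upright, about 0.75 kg, 128 mm in diameter at the foot (through the corners, where it has them), shade top 95 mm above the table; origin at the centre of its underside, z up; this one stays off
- cap_three_top (a point): centre of the flat top of the brass push-cap on the three-sided (triangular) lamp: an upright cylinder 30 mm in diameter on the lamp's axis, its top 125 mm above the table while up; the point moves with the cap
- cap_three (a joint): how far that cap is pushed down into the three-sided (triangular) lamp, in m: 0 = up (off, as at the start), 0.018 = end of travel; the lamp is on from 0.008. It takes about 3 N, has no spring, and stays where it is left; beyond the end of its travel it is a rigid stop. The lamp is damaged by more than 20 N
- glue_bottle: bystander, loose: white round glue bottle with a cap, 52 mm wide, 130 mm tall, standing; origin at the centre of its underside
- jar: bystander, loose: glass jar with a steel lid, 48 mm wide, 60 mm tall, standing; origin at the centre of its underside
- tape_roll: bystander, loose: roll of paper tape lying flat, 60 mm wide, 24 mm high; origin at the centre of its underside
- paper_cup: bystander, loose: open white cup, 70 mm wide at the rim, 85 mm tall, standing; origin at the centre of its underside
- screwdriver: bystander, loose: yellow-handled screwdriver lying on the table; origin at the underside, near the middle of its length
- brass_fitting: bystander, loose: small brass fitting standing upright, 28 mm wide at its foot, 40 mm tall; origin at the centre of its underside
- sanding_block: bystander, loose: cork sanding block, 70 x 40 x 28 mm, lying flat; origin at the centre of its underside

How it is judged:
By the outcome, as a careful person would: the job done as asked, in the order asked, and still so for the second after the job is handed in, with the robot touching nothing.
It also fails if it takes over 51 s, if anything falls off the work surface, if the arm or the gripper's body presses on something with over 40 N, if the wrist force passes 120 N, or if a joint passes its speed limit or range.

### The arm

A 6-joint arm with a two-finger parallel gripper is mounted at the origin on the work surface. World frame = base frame: x ahead of the robot, y to its left, z up, the work surface at z = 0. Lengths are in m, angles in rad, forces in N, time in s.
With the tool pointing down it reaches from about 0.35 to 0.975 m from the base axis. Payload 4.9 kg.
Tool frame: the origin (TCP) lies on the mounting face of the last link; the fingertips stand 173 mm ahead of it and the grasp point (between the pads) lies 155 mm ahead of it; z points along the fingers, y is the direction in which the jaws open and shut (so a half turn about z gives the same grasp; the last joint's range is limited). The gripper opens to 85 mm and grips with 20 to 120 N. Pads are 22 mm wide; open, the fingers measure 114 mm over their backs; the gripper's body (76 mm by 85 mm) begins 54 mm behind the grasp point. The pads swing forward as they close: fully open they stand 13 mm farther back than shut.
Start: joints at [-1.312, 0.053, 1.613, -0, 1.476, -0.119], TCP at [0.231, -0.581, 0.405] pointing down, gripper open.
Joint ranges: [-3.01, 3.01], [-1.01, 2.22], [0.06, 2.58], [-1.02, 4.17], [0.09, 2.62], [-3.14, 3.14]. Speed limits (rad/s): [2.57, 2.57, 3.14, 3.14, 3.14, 3.14].

### API

Orientations are given as a rotation vector (axis times angle).
In Python, from station import ctrl gives the robot as it stands. The module is installed in compiled form; this text tells all that it offers.
- The arm moves only by the tool jog_arm, never from a script. Its argument "steps" is a list of rows, each a list of 2 entries, a list of its own where there are three numbers: the shift along the tool's x, y, z in cm, then the turn, a rotation vector about the tool's x, y, z in degrees. In form: [[[tx, ty, tz], [rx, ry, rz]], ...]. A call has 1 to 8 rows; each row shifts and turns the pose as measured when the row begins, along the tool's axes as they then stand; what a row does not reach is not made up. A row lasts 1/10 s, in which the tool goes at most 50 mm and 8.59 degrees, less where a joint would pass 70% of its speed; a pose out of reach is approached as far as the arm can. A call is refused whole if a number of a shift passes 5 or a number of a turn 8.59, either way. A call with a gripper value outside its range is refused whole. "fingers" is the gripper command: -1 is shut, 1 is fully open, values between are in proportion, set as the call begins (left out, the last holds). The fingers move at their own pace and stop on an object; "grip_force" is the grip in N (left out, the last holds). Time passes only in rows, so rows that do not move let the fingers close. It gives the time, the measured TCP pose, the force and the opening at its end, in the units of the state.
- ctrl.get_obs(): the state, without advancing time (a new reading comes with each control period).
- ctrl.get_image(name): name is "scene" or "top"; returns the picture (420x560x3 uint8, red, green, blue); there is no depth.
- ctrl.camera_info(name): a dict with "K" (3x3 intrinsics, pixels), "camera_from_world" (4x4, takes a point from world to camera coordinates). Camera axes: x right, y up, looking along -z (the intrinsics and any distortion apply to the point x, -y, -z); pixel columns grow to the right and rows downward; lengths in m; the calibration is good to about 2 mm. A picture is of the moment at which its call begins. camera_info takes no time and is no camera call.
- ctrl.finish_job(): hands the job in, once; it reports no verdict.
The state is a dict: "t": time; "q": joint angles; "dq": joint speeds; "effort": joint torques, N m; "tool_pos": TCP position; "tool_rot": TCP orientation; "contact_force": force on the tool from outside, world axes, zero at the start; "wrist_torque": the same for the moment, N m; "opening": finger opening in m.
Only numpy, scipy, OpenCV 4.12 (cv2) and the standard library are available. Lean on these libraries where they do the work, as an engineer would, in place of code of your own. Each camera call takes 0.05 s, during which the arm holds its last target.

## Working session

There is one attempt and no reset: what is moved stays moved. The work goes in short steps, Python scripts to look and compute and a tool call to move; the robot and the scene stay as the last step left them, time stands still between calls to the robot, and variables do not carry over. Pictures are saved under pics/ and viewed, and the job is handed in when it is done.

Besides the shell and the picture viewer there is one more tool, called after "Request:" as a command line: name --argument value ..., lists and objects as JSON in quotes. jog_arm: Moves the arm, as the interface text tells. Its arguments: {"type":"object","properties":{"steps":{"type":"array","items":{"type":"array"}},"fingers":{"type":"number"},"grip_force":{"type":"number"}},"required":["steps"]}

```bash
mkdir -p pics; python3 - <<'E'
from station import ctrl
import cv2
for n in("scene","top"):
    im=ctrl.get_image(n); cv2.imwrite(f"pics/{n}0.png",cv2.cvtColor(im,cv2.COLOR_RGB2BGR))
    print(ctrl.camera_info(n))
print(ctrl.get_obs())
E
```

```text
{'K': array([[384.01884241,   0.        , 280.77160881],
       [  0.        , 384.01884241, 205.21150262],
       [  0.        ,   0.        ,   1.        ]]), 'camera_from_world': array([[-0.51208449,  0.85893156,  0.00245946,  0.26964926],
       [-0.50856205, -0.30550352,  0.8050045 ,  0.19160733],
       [ 0.69219514,  0.41097952,  0.59326361, -1.20655185],
       [ 0.        ,  0.        ,  0.        ,  1.        ]])}
{'K': array([[386.13676585,   0.        , 282.31256738],
       [  0.        , 386.13676585, 209.92656982],
       [  0.        ,   0.        ,   1.        ]]), 'camera_from_world': array([[-0.02647546, -0.99942392,  0.02123367,  0.04499111],
       [ 0.987932  , -0.02291651,  0.15318355, -0.58586545],
       [-0.1526087 ,  0.02503303,  0.9879696 , -0.84623053],
       [ 0.        ,  0.        ,  0.        ,  1.        ]])}
{'t': 0.1, 'q': array([-1.31196194e+00,  5.33231552e-02,  1.61415917e+00, -8.82653047e-06,
        1.47602190e+00, -1.18986591e-01]), 'dq': array([-0.00119573, -0.00260968, -0.00077851,  0.00017928, -0.00051895,
       -0.00067546]), 'effort': array([ 2.40331810e-04, -3.94903779e+01, -3.71363533e+01, -8.79080949e-05,
        3.91446098e-03, -1.71683723e-05]), 'tool_pos': array([ 0.23050498, -0.58068087,  0.40356414]), 'tool_rot': array([-3.08382926e+00, -5.89599488e-01,  2.23420612e-04]), 'contact_force': array([-0.24713543, -0.15065366, -0.71816369]), 'wrist_torque': array([0.06590712, 0.03014989, 0.04295179]), 'opening': 0.08527119977116669}
```

View pics/scene0.png

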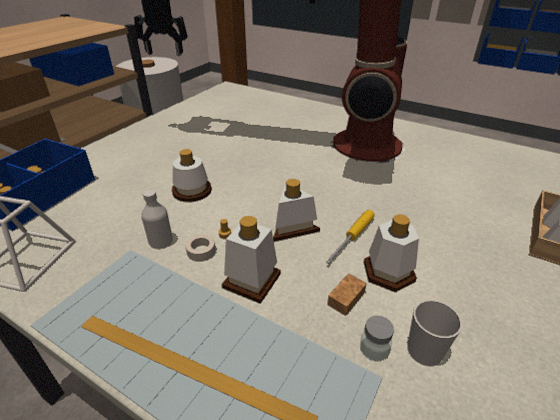

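View pics/top0.png

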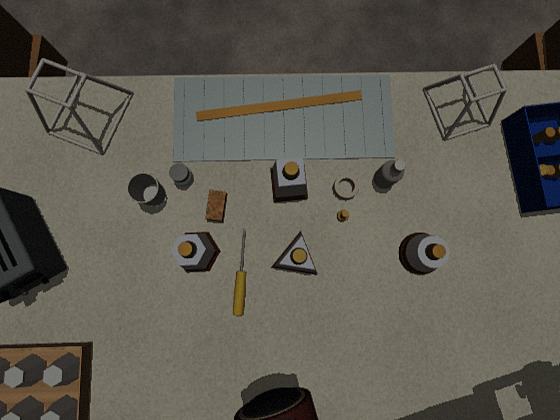

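The scene shows the round lamp's cap at about (186,155), the six-sided at (400,225), the square at (248,227) and the three-sided at (293,187). In the top view they are at (438,251), (186,250), (291,170) and (299,256). I'll zoom in to refine these.

```bash
python3 - <<'E'
import cv2,numpy as np
s=cv2.imread("pics/scene0.png");t=cv2.imread("pics/top0.png")
P=[(186,157),(400,227),(248,229)];Q=[(438,251),(186,250),(291,170)]
r=[]
for im,L in((s,P),(t,Q)):
    r.append(np.hstack([cv2.resize(im[y-16:y+16,x-16:x+16],None,fx=8,fy=8,interpolation=0) for x,y in L]))
cv2.imwrite("pics/z.png",np.clip(np.vstack(r)*1.6,0,255).astype(np.uint8))
E
```

```text
(no output)
```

View pics/z.png

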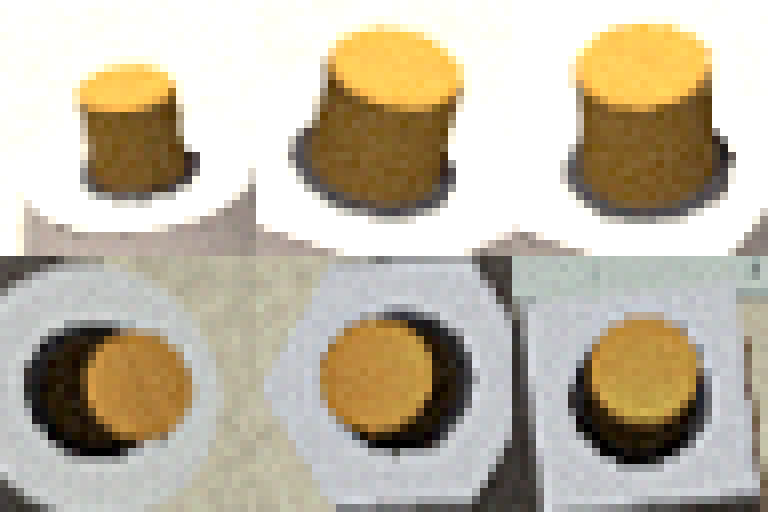

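```bash
cat > h.py <<'E'
import numpy as np
from station import ctrl
def ray(n,u,v,z):
    c=ctrl.camera_info(n);K=c["K"];M=c["camera_from_world"]
    d=np.linalg.inv(K)@[u,v,1]; d=M[:3,:3].T@[d[0],-d[1],-d[2]]
    o=-M[:3,:3].T@M[:3,3]; return o+d*(z-o[2])/d[2]
def tip(o=None):
    from scipy.spatial.transform import Rotation as R
    o=o or ctrl.get_obs(); return R.from_rotvec(o["tool_rot"])
E
python3 - <<'E'
from h import *
for n,z,a,b in(("round",.115,(185.25,151.6),(438.9,250.5)),("six",.135,(401,218.75),(184.6,248.5)),("sq",.150,(248,220.75),(291.1,167.75)),("three",.125,(293,183),(299,256))):
    print(n,ray("scene",*a,z)[:2],ray("top",*b,z)[:2])
R=tip();print(R.as_matrix())
E
```

```text
round [ 0.48188531 -0.29515603] [ 0.48181159 -0.29540172]
six [0.4982011  0.23273109] [0.49831248 0.23295597]
sq [0.65857375 0.01305883] [0.65830399 0.01259002]
three [0.48225875 0.00278638] [0.47756487 0.000619  ]
[[ 9.29470416e-01  3.68896325e-01 -4.97768213e-04]
 [ 3.68896596e-01 -9.29468609e-01  1.84564503e-03]
 [ 2.18191740e-04 -1.89909745e-03 -9.99998173e-01]]
```

Request:
jog_arm --steps '[[[4.2, -2.1, 0], [0, 0, 0]], [[4.2, -2.1, 0], [0, 0, 0]], [[4.2, -2.1, 0], [0, 0, 0]], [[4.2, -2.1, 0], [0, 0, 0]], [[4.2, -2.1, 0], [0, 0, 0]], [[4.2, -2.1, 0], [0, 0, 0]], [[4.2, -2.1, 0], [0, 0, 0]], [[4.2, -2.1, 0], [0, 0, 0]]]' --fingers -1 --grip_force 20

```text
t: 0.9
tool_pos: [0.4855, -0.2947, 0.399]
tool_rot: [-3.082, -0.57, 0.005]
contact_force: [0.5, -0.2, -0.8]
opening: -0.0
```

```bash
cat >> h.py <<'E'
T={"round":(.4818,-.2953,.115),"six":(.4983,.2328,.135),"sq":(.6584,.0128,.150)}
def go(n):
    o=ctrl.get_obs();R=tip(o);p=o["tool_pos"];x,y,z=T[n]
    d=R.inv().apply(np.array([x,y,z+.173])-R.apply([0,0,0])-p)
    print("t",o["t"],"pos",p.round(4),"need cm",(d*100).round(2),"F",o["contact_force"].round(2),"open",round(o["opening"],4),"zaxis",R.as_matrix()[:,2].round(4),"dq",abs(o["dq"]).max().round(4))
E
python3 -c "
from h import *;go('round')"
```

```text
t 0.9 pos [ 0.4855 -0.2947  0.399 ] need cm [-0.35  0.   11.1 ] F [ 0.54 -0.25 -0.83] open -0.0 zaxis [-0.0044  0.0063 -1.    ] dq 0.8708
```

Request:
jog_arm --steps '[[[0, 0, 0], [0, 0, 0]], [[0, 0, 0], [0, 0, 0]], [[0, 0, 2], [0, 0, 0]], [[0, 0, 2], [0, 0, 0]], [[0, 0, 2], [0, 0, 0]], [[0, 0, 2], [0, 0, 0]], [[0, 0, 0], [0, 0, 0]], [[0, 0, 0], [0, 0, 0]]]'

```text
t: 1.7
tool_pos: [0.4841, -0.2947, 0.3153]
tool_rot: [-3.081, -0.571, 0.007]
contact_force: [1.2, -0.6, -0.3]
opening: 0.0001
```

```bash
python3 -c "
from h import *;go('round')
import cv2
for n in('scene','top'): cv2.imwrite(f'pics/{n}1.png',cv2.cvtColor(ctrl.get_image(n),4))
a=cv2.imread('pics/scene1.png')[80:230,110:260];b=cv2.imread('pics/top1.png')[180:330,350:500]
import numpy as np
cv2.imwrite('pics/z1.png',cv2.resize(np.hstack([a,b]),None,fx=2.6,fy=2.6))"
```

```text
t 1.7 pos [ 0.4841 -0.2947  0.3153] need cm [-0.23  0.    2.73] F [ 1.19 -0.58 -0.29] open 0.0001 zaxis [-0.0061  0.0073 -1.    ] dq 0.0228
```

View pics/z1.png

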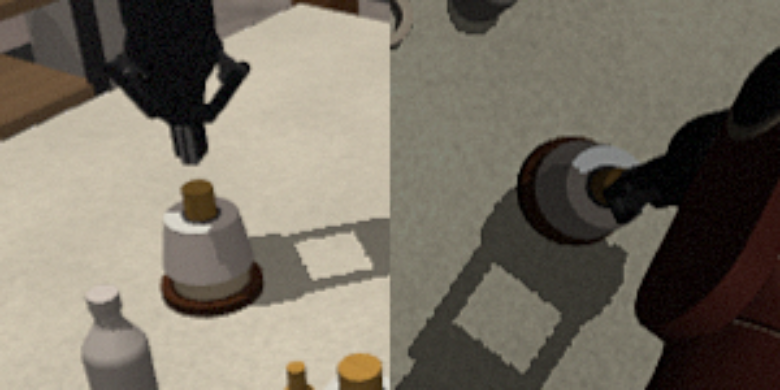

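```bash
cat >> h.py <<'E'
def proj(n,p):
    c=ctrl.camera_info(n);q=c["camera_from_world"]@np.r_[p,1]
    w=c["K"]@[q[0],-q[1],-q[2]];return (w[:2]/w[2]).round(1)
def tp(L=.173):
    o=ctrl.get_obs();return o["tool_pos"]+tip(o).apply([0,0,L])
E
python3 -c "
from h import *
p=tp();print(p,proj('scene',p),proj('top',p),proj('scene',[.4818,-.2953,.142]),proj('top',[.4818,-.2953,.142]))
import cv2
a=cv2.imread('pics/scene1.png')[120:165,160:205];b=cv2.imread('pics/top1.png')[230:275,420:465]
cv2.imwrite('pics/z2.png',cv2.resize(np.clip(np.hstack([a,b])*3.,0,255).astype(np.uint8),None,fx=8,fy=8,interpolation=0))"
```

```text
[ 0.48337598 -0.29323006  0.1427206 ] [183.7 141.7] [443.5 249.1] [183.6 141.5] [444.4 249.9]
```

View pics/z2.png

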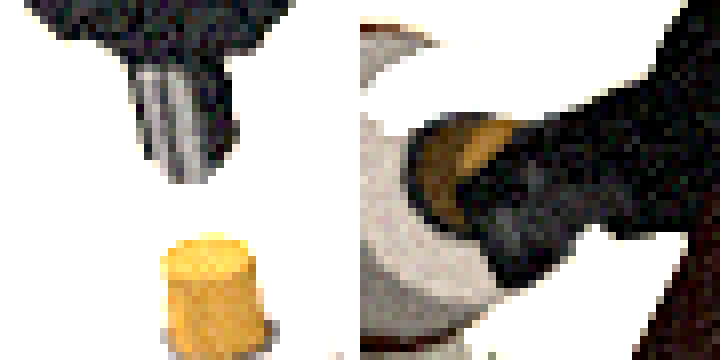

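Pictures show the shut fingertips at scene (183.5,142), which matches the projected tip pose. The 173 mm tip length holds and the tips are about 2.5 cm above the round cap. Next I'll descend.

Request:
jog_arm --steps '[[[-0.2, 0.1, 0.7], [0, 0, 0]], [[0, 0, 0.7], [0, 0, 0]], [[0, 0, 0.5], [0, 0, 0]], [[0, 0, 0], [0, 0, 0]], [[0, 0, 0], [0, 0, 0]]]'

```text
t: 2.3
tool_pos: [0.4831, -0.297, 0.2984]
tool_rot: [-3.085, -0.572, 0.001]
contact_force: [0.1, -0.2, -0.1]
opening: -0.0002
```

```bash
python3 -c "
from h import *;go('round');print(tp())"
```

```text
t 2.3 pos [ 0.4831 -0.297   0.2984] need cm [-0.06 -0.21  1.04] F [ 0.13 -0.24 -0.1 ] open -0.0002 zaxis [-0.0013  0.0035 -1.    ] dq 0.0048
[ 0.48291398 -0.29642479  0.12543526]
```

Request:
jog_arm --steps '[[[-0.1, -0.1, 0.4], [0, 0, 0]], [[0, 0, 0.3], [0, 0, 0]], [[0, 0, 0], [0, 0, 0]], [[0, 0, 0.2], [0, 0, 0]], [[0, 0, 0.2], [0, 0, 0]], [[0, 0, 0], [0, 0, 0]]]'

```text
t: 2.9
tool_pos: [0.482, -0.2963, 0.2873]
tool_rot: [-3.086, -0.573, 0.0]
contact_force: [0.6, -0.2, 0.7]
opening: 0.0001
```

```bash
python3 -c "
from h import *;go('round');print(tp())"
```

```text
t 2.9 pos [ 0.482  -0.2963  0.2873] need cm [ 0.01 -0.1  -0.07] F [ 0.64 -0.25  0.66] open 0.0001 zaxis [-6.0e-04  2.9e-03 -1.0e+00] dq 0.0039
[ 0.48195298 -0.29575134  0.11432964]
```

Request:
jog_arm --steps '[[[0, 0, 0.2], [0, 0, 0]], [[0, 0, 0.2], [0, 0, 0]]]'

```text
t: 3.1
tool_pos: [0.4822, -0.2963, 0.284]
tool_rot: [-3.086, -0.573, -0.0]
contact_force: [-1.1, 1.4, 2.4]
opening: -0.0001
```

Request:
jog_arm --steps '[[[0, 0, 0.1], [0, 0, 0]], [[0, 0, 0.1], [0, 0, 0]]]'

```text
t: 3.3
tool_pos: [0.4822, -0.2964, 0.2821]
tool_rot: [-3.086, -0.573, -0.0]
contact_force: [-0.6, 1.4, 2.7]
opening: -0.0001
```

Request:
jog_arm --steps '[[[0, 0, 0.1], [0, 0, 0]], [[0, 0, 0.1], [0, 0, 0]]]'

```text
t: 3.5
tool_pos: [0.4822, -0.2963, 0.28]
tool_rot: [-3.086, -0.573, 0.0]
contact_force: [-1.7, 1.3, 2.3]
opening: 0.0001
```

```bash
python3 -c "
from h import *;go('round');print(tp())"
```

```text
t 3.5 pos [ 0.4822 -0.2963  0.28  ] need cm [-0.   -0.11 -0.8 ] F [-1.65  1.3   2.32] open 0.0001 zaxis [-5.0e-04  2.7e-03 -1.0e+00] dq 0.0188
[ 0.48212649 -0.29586007  0.10703163]
```

Request:
jog_arm --steps '[[[0, 0, 0.1], [0, 0, 0]], [[0, 0, 0.1], [0, 0, 0]], [[0, 0, 0.1], [0, 0, 0]], [[0, 0, 0], [0, 0, 0]]]'

```text
t: 3.9
tool_pos: [0.4822, -0.2964, 0.2766]
tool_rot: [-3.086, -0.573, -0.0]
contact_force: [-1.3, -0.5, 0.8]
opening: 0.0
```

```bash
python3 -c "
from h import *;go('round');print(tp())
import cv2
for n in('scene',): cv2.imwrite(f'pics/{n}3.png',cv2.cvtColor(ctrl.get_image(n),4))
a=cv2.imread('pics/scene3.png')[120:210,150:240];b=cv2.imread('pics/scene0.png')[120:210,150:240]
cv2.imwrite('pics/z3.png',cv2.resize(np.clip(np.hstack([a,b])*2.,0,255).astype(np.uint8),None,fx=4,fy=4,interpolation=0))"
```

```text
t 3.9 pos [ 0.4822 -0.2964  0.2766] need cm [ 0.   -0.12 -1.14] F [-1.26 -0.46  0.81] open 0.0 zaxis [-4.0e-04  2.7e-03 -1.0e+00] dq 0.0018
[ 0.48212007 -0.29590225  0.10359487]
```

View pics/z3.png

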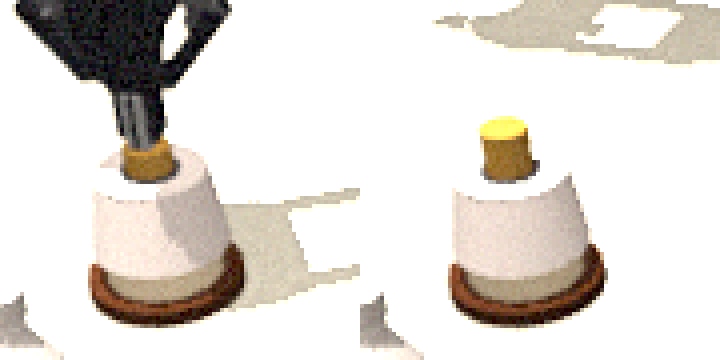

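The tips sit centred on the round cap, which is clearly lower now, and the lamp hasn't moved. Next I'll lift off and check.

Request:
jog_arm --steps '[[[0, 0, -0.5], [0, 0, 0]], [[0, 0, -1.5], [0, 0, 0]], [[0, 0, -3], [0, 0, 0]], [[0, 0, -4], [0, 0, 0]], [[0, 0, -3], [0, 0, 0]], [[0, 0, 0], [0, 0, 0]]]'

```text
t: 4.55
tool_pos: [0.4819, -0.2964, 0.4031]
tool_rot: [-3.086, -0.573, -0.0]
contact_force: [0.1, -0.4, 1.3]
opening: 0.0001
```

```bash
python3 -c "
from h import *;go('six');print(tp())
import cv2
for n in('scene',): cv2.imwrite(f'pics/{n}4.png',cv2.cvtColor(ctrl.get_image(n),4))
a=cv2.imread('pics/scene4.png')[140:185,164:209];b=cv2.imread('pics/scene0.png')[140:185,164:209]
cv2.imwrite('pics/z4.png',cv2.resize(np.clip(np.hstack([a,b])*1.6,0,255).astype(np.uint8),None,fx=8,fy=8,interpolation=0))
for d in(0,.009,.011,.013,.018):print(d,proj('scene',[.4818,-.2953,.115-d]))"
```

```text
t 4.55 pos [ 0.4819 -0.2964  0.4031] need cm [ 20.51 -48.78   9.66] F [ 0.13 -0.35  1.32] open 0.0001 zaxis [-4.0e-04  2.9e-03 -1.0e+00] dq 0.0336
[ 0.48181833 -0.29593125  0.23007992]
0 [185.2 151.6]
0.009 [185.8 154.9]
0.011 [185.9 155.6]
0.013 [186.  156.3]
0.018 [186.3 158.1]
```

View pics/z4.png

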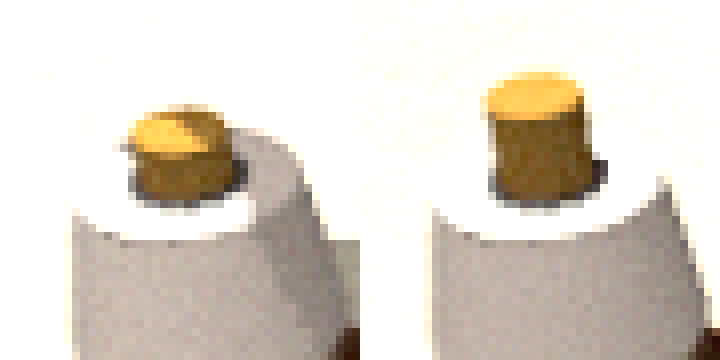

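The round cap dropped 4 px, from row 151.6 to 155.7, which is about 11 mm. The lamp hasn't moved. On to the six-sided lamp.

Request:
jog_arm --steps '[[[1.7, -4.05, 0], [0, 0, 0]], [[1.7, -4.05, 0], [0, 0, 0]], [[1.7, -4.05, 0], [0, 0, 0]], [[1.7, -4.05, 0], [0, 0, 0]], [[1.7, -4.05, 0], [0, 0, 0]], [[1.7, -4.05, 0], [0, 0, 0]], [[1.7, -4.05, 0], [0, 0, 0]], [[1.7, -4.05, 0], [0, 0, 0]]]'

```text
t: 5.4
tool_pos: [0.4906, 0.0629, 0.3934]
tool_rot: [-3.083, -0.553, 0.019]
contact_force: [0.5, -1.0, -0.6]
opening: 0.0001
```

```bash
python3 -c "
from h import *;go('six');print(tp())"
```

```text
t 5.4 pos [0.4906 0.0629 0.3934] need cm [  6.72 -15.56   8.65] F [ 0.53 -0.96 -0.57] open 0.0001 zaxis [-0.0137  0.0074 -0.9999] dq 0.935
[0.48820887 0.06421769 0.22040645]
```

Request:
jog_arm --steps '[[[1.7, -4, 0], [0, 0, 0]], [[1.7, -4, 0], [0, 0, 0]], [[1.6, -3.5, 0], [0, 0, 0]], [[1, -2.5, 0], [0, 0, 0]], [[0, 0, 0], [0, 0, 0]], [[0, 0, 0], [0, 0, 0]]]'

```text
t: 6.0
tool_pos: [0.4939, 0.226, 0.3853]
tool_rot: [-3.08, -0.566, 0.039]
contact_force: [-0.2, 0.1, -0.3]
opening: -0.0001
```

```bash
cat >> h.py <<'E'
def go(n):
    o=ctrl.get_obs();R=tip(o);t=tp();x,y,z=T[n]
    d=R.inv().apply(np.array([x,y,z])-t)
    zt=R.inv().apply([0,0,-1.]); r=np.degrees(np.cross([0,0,1],zt))
    print("t",o["t"],"tip",t.round(4),"tip need cm",(d*100).round(2),"turn deg",r.round(2),"F",o["contact_force"].round(2),"dq",abs(o["dq"]).max().round(4))
E
python3 -c "
from h import *;go('six')"
```

```text
t 6.0 tip [0.4893 0.2268 0.2124] tip need cm [ 1.23 -0.13  7.71] turn deg [-0.8   1.32  0.  ] F [-0.21  0.05 -0.31] dq 0.0194
```

Request:
jog_arm --steps '[[[0.8, -0.4, 1.5], [-0.8, 1.3, 0]], [[0, 0, 1.5], [0, 0, 0]], [[0, 0, 1.5], [0, 0, 0]], [[0, 0, 0], [0, 0, 0]], [[0, 0, 0], [0, 0, 0]]]'

```text
t: 6.5
tool_pos: [0.4991, 0.2283, 0.3351]
tool_rot: [3.089, 0.56, -0.009]
contact_force: [0.5, 0.3, -0.0]
opening: 0.0
```

```bash
python3 -c "
from h import *;go('six')"
```

```text
t 6.5 tip [0.4982 0.2279 0.1621] tip need cm [ 0.19 -0.46  2.71] turn deg [ 0.05  0.33 -0.  ] F [ 0.53  0.28 -0.02] dq 0.0266
```

Request:
jog_arm --steps '[[[0.1, -0.45, 0.6], [0, 0.3, 0]], [[0, 0, 0.5], [0, 0, 0]], [[0, 0, 0.5], [0, 0, 0]], [[0, 0, 0], [0, 0, 0]], [[0, 0, 0], [0, 0, 0]]]'

```text
t: 7.0
tool_pos: [0.4988, 0.2328, 0.3193]
tool_rot: [3.091, 0.559, 0.004]
contact_force: [1.1, -0.2, 0.4]
opening: 0.0001
```

```bash
python3 -c "
from h import *;go('six')"
```

```text
t 7.0 tip [0.4992 0.2328 0.1463] tip need cm [-0.09 -0.03  1.13] turn deg [ 0.05 -0.13  0.  ] F [ 1.14 -0.21  0.35] dq 0.0038
```

Request:
jog_arm --steps '[[[-0.1, 0, 0.4], [0, 0, 0]], [[0, 0, 0.3], [0, 0, 0]], [[0, 0, 0], [0, 0, 0]], [[0, 0, 0.2], [0, 0, 0]], [[0, 0, 0.1], [0, 0, 0]]]'

```text
t: 7.5
tool_pos: [0.498, 0.2326, 0.3093]
tool_rot: [3.091, 0.559, 0.006]
contact_force: [-1.4, -0.1, 0.9]
opening: -0.0003
```

Request:
jog_arm --steps '[[[0, 0, 0.1], [0, 0, 0]], [[0, 0, 0.1], [0, 0, 0]]]'

```text
t: 7.7
tool_pos: [0.4981, 0.2326, 0.3076]
tool_rot: [3.091, 0.559, 0.006]
contact_force: [-0.7, -0.7, 0.8]
opening: -0.0
```

Request:
jog_arm --steps '[[[0, 0, 0.1], [0, 0, 0]], [[0, 0, 0.1], [0, 0, 0]]]'

```text
t: 7.9
tool_pos: [0.4982, 0.2326, 0.3061]
tool_rot: [3.091, 0.559, 0.006]
contact_force: [-2.3, -0.9, 2.6]
opening: -0.0003
```

Request:
jog_arm --steps '[[[0, 0, 0.1], [0, 0, 0]], [[0, 0, 0.1], [0, 0, 0]]]'

```text
t: 8.1
tool_pos: [0.4982, 0.2326, 0.3043]
tool_rot: [3.091, 0.559, 0.006]
contact_force: [-2.3, -0.9, 1.9]
opening: 0.0001
```

```bash
python3 -c "
from h import *;go('six')"
```

```text
t 8.1 tip [0.4988 0.2327 0.1313] tip need cm [-0.04 -0.03 -0.37] turn deg [ 0.06 -0.19  0.  ] F [-2.27 -0.89  1.86] dq 0.0171
```

Request:
jog_arm --steps '[[[0, 0, 0.1], [0, 0, 0]], [[0, 0, 0.1], [0, 0, 0]], [[0, 0, 0.1], [0, 0, 0]], [[0, 0, 0.1], [0, 0, 0]], [[0, 0, 0.1], [0, 0, 0]]]'

```text
t: 8.6
tool_pos: [0.4982, 0.2326, 0.2989]
tool_rot: [3.091, 0.559, 0.005]
contact_force: [-0.8, -0.2, 2.7]
opening: 0.0001
```

```bash
python3 -c "
from h import *;go('six')"
```

```text
t 8.6 tip [0.4988 0.2326 0.1259] tip need cm [-0.04 -0.03 -0.91] turn deg [ 0.06 -0.19  0.  ] F [-0.84 -0.2   2.73] dq 0.0209
```

Request:
jog_arm --steps '[[[0, 0, 0.1], [0, 0, 0]], [[0, 0, 0.1], [0, 0, 0]], [[0, 0, 0], [0, 0, 0]]]'

```text
t: 8.9
tool_pos: [0.4982, 0.2326, 0.2965]
tool_rot: [3.091, 0.559, 0.005]
contact_force: [-1.1, -0.8, 2.0]
opening: -0.0002
```

Request:
jog_arm --steps '[[[0, 0, -0.5], [0, 0, 0]], [[0, 0, -1.5], [0, 0, 0]], [[0, 0, -3], [0, 0, 0]], [[0, 0, -4], [0, 0, 0]], [[0, 0, -3], [0, 0, 0]], [[0, 0, 0], [0, 0, 0]]]'

```text
t: 9.5
tool_pos: [0.4974, 0.2324, 0.423]
tool_rot: [3.091, 0.559, 0.007]
contact_force: [0.1, 1.2, 0.3]
opening: 0.0002
```

```bash
python3 -c "
from h import *;go('sq')
import cv2
for n in('scene',): cv2.imwrite(f'pics/{n}5.png',cv2.cvtColor(ctrl.get_image(n),4))
a=cv2.imread('pics/scene5.png')[205:250,378:423];b=cv2.imread('pics/scene0.png')[205:250,378:423]
cv2.imwrite('pics/z5.png',cv2.resize(np.clip(np.hstack([a,b])*1.6,0,255).astype(np.uint8),None,fx=8,fy=8,interpolation=0))
for d in(0,.009,.011,.013,.018):print(d,proj('scene',[.4983,.2328,.135-d]))"
```

```text
t 9.5 tip [0.4982 0.2325 0.25  ] tip need cm [ 7.28 26.18 10.06] turn deg [ 0.06 -0.24  0.  ] F [0.11 1.18 0.28] dq 0.0329
0 [401.  218.8]
0.009 [400.1 222.7]
0.011 [399.9 223.6]
0.013 [399.7 224.4]
0.018 [399.2 226.6]
```

View pics/z5.png

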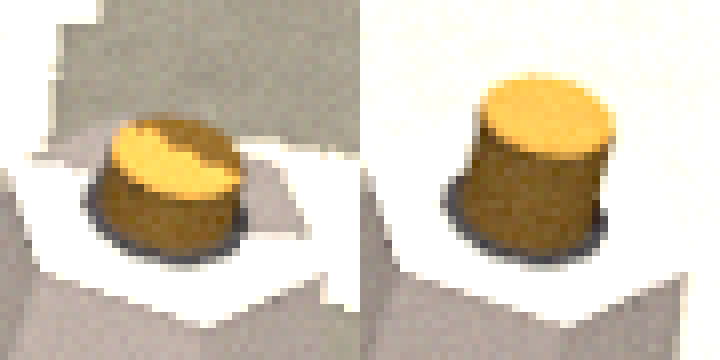

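The six-sided cap dropped about 5 px (218.8 to 223.7), or about 11 mm, and the lamp hasn't moved. On to the square lamp.

Request:
jog_arm --steps '[[[1.1, 4, 0], [0, 0, 0]], [[1.1, 4, 0], [0, 0, 0]], [[1.1, 4, 0], [0, 0, 0]], [[1.1, 4, 0], [0, 0, 0]], [[1.1, 4, 0], [0, 0, 0]], [[1.1, 3.5, 0], [0, 0, 0]], [[0.6, 2, 0], [0, 0, 0]], [[0, 0, 0], [0, 0, 0]]]'

```text
t: 10.35
tool_pos: [0.6573, 0.0115, 0.4098]
tool_rot: [-3.087, -0.564, 0.018]
contact_force: [-1.1, 0.9, -0.3]
opening: 0.0003
```

```bash
python3 -c "
from h import *;go('sq')"
```

```text
t 10.35 tip [0.6553 0.0117 0.2368] tip need cm [0.42 0.05 8.67] turn deg [-0.3  0.6  0. ] F [-1.05  0.93 -0.32] dq 0.0264
```

Request:
jog_arm --steps '[[[0.2, 0, 1.5], [-0.3, 0.6, 0]], [[0, 0, 2], [0, 0, 0]], [[0, 0, 1.5], [0, 0, 0]], [[0, 0, 1], [0, 0, 0]], [[0, 0, 0], [0, 0, 0]], [[0, 0, 0], [0, 0, 0]]]'

```text
t: 10.95
tool_pos: [0.6565, 0.0148, 0.3426]
tool_rot: [-3.086, -0.566, 0.011]
contact_force: [-0.0, 1.1, 0.2]
opening: 0.0003
```

```bash
python3 -c "
from h import *;go('sq')"
```

```text
t 10.95 tip [0.6552 0.0152 0.1696] tip need cm [0.23 0.35 1.95] turn deg [-0.28  0.36  0.  ] F [-0.01  1.06  0.19] dq 0.0146
```

Request:
jog_arm --steps '[[[0.2, 0.25, 0.4], [-0.3, 0.3, 0]], [[0, 0, 0.4], [0, 0, 0]], [[0, 0, 0], [0, 0, 0]], [[0, 0, 0], [0, 0, 0]]]'

```text
t: 11.35
tool_pos: [0.6601, 0.0134, 0.3368]
tool_rot: [3.088, 0.567, 0.006]
contact_force: [0.2, -0.6, 0.1]
opening: 0.0003
```

```bash
python3 -c "
from h import *;go('sq')"
```

```text
t 11.35 tip [0.6608 0.0131 0.1638] tip need cm [-0.24 -0.06  1.38] turn deg [ 0.16 -0.2   0.  ] F [ 0.18 -0.59  0.13] dq 0.0014
```

Request:
jog_arm --steps '[[[-0.2, -0.05, 0.3], [0, 0, 0]], [[0, 0, 0.3], [0, 0, 0]], [[0, 0, 0.2], [0, 0, 0]], [[0, 0, 0], [0, 0, 0]]]'

```text
t: 11.75
tool_pos: [0.6581, 0.0129, 0.3289]
tool_rot: [3.088, 0.567, 0.008]
contact_force: [0.7, -0.4, -0.3]
opening: 0.0002
```

```bash
python3 -c "
from h import *;go('sq')"
```

```text
t 11.75 tip [0.659  0.0127 0.1559] tip need cm [-0.06 -0.03  0.59] turn deg [ 0.19 -0.26  0.  ] F [ 0.66 -0.35 -0.3 ] dq 0.0039
```

Target TCP z is about 0.312.

Request:
jog_arm --steps '[[[0, 0, 0.2], [0, 0, 0]], [[0, 0, 0.2], [0, 0, 0]], [[0, 0, 0.1], [0, 0, 0]], [[0, 0, 0.1], [0, 0, 0]], [[0, 0, 0.1], [0, 0, 0]]]'

```text
t: 12.25
tool_pos: [0.6582, 0.0129, 0.3223]
tool_rot: [3.088, 0.567, 0.008]
contact_force: [-2.0, 0.2, 2.5]
opening: -0.0002
```

Request:
jog_arm --steps '[[[0, 0, 0.1], [0, 0, 0]], [[0, 0, 0.1], [0, 0, 0]]]'

```text
t: 12.45
tool_pos: [0.6582, 0.0129, 0.3208]
tool_rot: [3.087, 0.567, 0.008]
contact_force: [-1.7, 0.5, 1.9]
opening: -0.0004
```

Request:
jog_arm --steps '[[[0, 0, 0.1], [0, 0, 0]], [[0, 0, 0.1], [0, 0, 0]], [[0, 0, 0.1], [0, 0, 0]]]'

```text
t: 12.75
tool_pos: [0.6582, 0.0129, 0.318]
tool_rot: [3.087, 0.567, 0.008]
contact_force: [-2.1, 0.0, 3.1]
opening: -0.0
```

Request:
jog_arm --steps '[[[0, 0, 0.1], [0, 0, 0]], [[0, 0, 0.1], [0, 0, 0]], [[0, 0, 0.1], [0, 0, 0]], [[0, 0, 0.1], [0, 0, 0]]]'

```text
t: 13.15
tool_pos: [0.6582, 0.0129, 0.3136]
tool_rot: [3.087, 0.567, 0.008]
contact_force: [-1.7, 0.1, 3.1]
opening: 0.0002
```

Request:
jog_arm --steps '[[[0, 0, 0.1], [0, 0, 0]], [[0, 0, 0.1], [0, 0, 0]], [[0, 0, 0], [0, 0, 0]]]'

```text
t: 13.45
tool_pos: [0.6582, 0.0129, 0.3111]
tool_rot: [3.088, 0.567, 0.008]
contact_force: [-1.6, 0.8, 1.3]
opening: 0.0001
```

Request:
jog_arm --steps '[[[0, 0, -0.5], [0, 0, 0]], [[0, 0, -1.5], [0, 0, 0]], [[0, 0, -3], [0, 0, 0]], [[0, 0, -4], [0, 0, 0]], [[0, 0, -3], [0, 0, 0]], [[-4, 2, 0], [0, 0, 0]], [[-4, 2, 0], [0, 0, 0]], [[0, 0, 0], [0, 0, 0]]]'

```text
t: 14.25
tool_pos: [0.5959, -0.0536, 0.4418]
tool_rot: [3.083, 0.571, 0.019]
contact_force: [-0.0, 0.2, -1.1]
opening: 0.0004
```

```bash
python3 -c "
from h import *;go('sq')
import cv2
for n in('scene','top'): cv2.imwrite(f'pics/{n}6.png',cv2.cvtColor(ctrl.get_image(n),4))
a=cv2.imread('pics/scene6.png')[205:250,226:271];b=cv2.imread('pics/scene0.png')[205:250,226:271]
cv2.imwrite('pics/z6.png',cv2.resize(np.clip(np.hstack([a,b])*1.6,0,255).astype(np.uint8),None,fx=8,fy=8,interpolation=0))
for d in(0,.009,.011,.013,.018):print(d,proj('scene',[.6584,.0128,.150-d]))"
```

```text
t 14.25 tip [ 0.5981 -0.0543  0.2689] tip need cm [ 7.91 -4.21 11.94] turn deg [ 0.47 -0.61  0.  ] F [-0.    0.15 -1.06] dq 0.0461
0 [247.9 220.6]
0.009 [248.2 224.7]
0.011 [248.2 225.6]
0.013 [248.3 226.5]
0.018 [248.4 228.7]
```

View pics/z6.png

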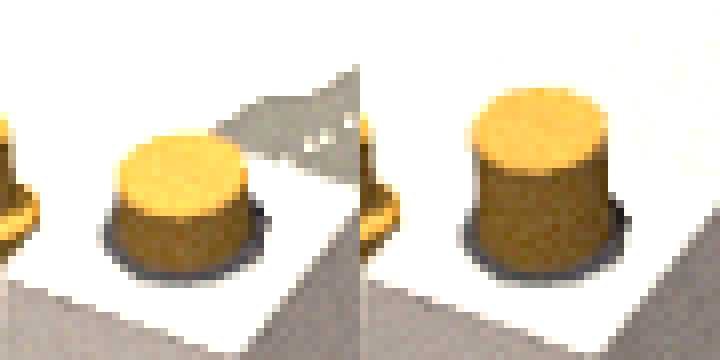

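View pics/scene6.png

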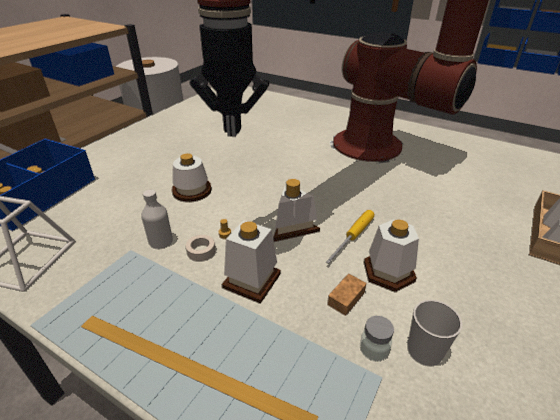

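All three caps are down: round at (186,156), six-sided at (400,224) and square at (248,226). The three-sided cap at (293,187) is still up, and nothing else has moved. The gripper is clear, so I'm handing in.

```bash
python3 -c "
from h import *;print(ctrl.finish_job())"
```

```text
the job is handed in; nothing more can be done
None
```

The round, six-sided and square lamps are switched on, in that order, and the job was handed in at about 14.4 s of the 51 s allowed.

| Lamp | Cap pushed down, from the pictures | Top force reading while pressing |
|---|---|---|
| Round | about 11 mm | about 3 N |
| Six-sided | about 11–11.5 mm | about 3.6 N |
| Square | about 12 mm | about 3.7 N |

I pressed each cap with the shut fingertips. The depths come from comparing pictures before and after; the arm's own position gave about 11–12 mm for all three. A lamp is on from 8 mm, and the stop is at 18 mm.

The force figures are only readings between moves, not a continuous record, but none came near the 20 N damage limit.

In the last scene picture the lamps and the other objects stood where they began, and the three-sided lamp's cap was still up. I took a last top view but only checked the scene view. The gripper was clear of everything, about 12 cm above the tallest pressed cap. No check failed or disagreed.

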